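# Pass a finished case through the stall's sprung hatch

### The job

Set the light wooden presentation case down on the apron of the hatch dock, let go of it, and push it from behind through the pair of sprung green flaps, sliding it rather than lifting it over them. Keep pushing gently until you feel it press against the red stop, with more than 6 N but never over 20 N, and it drops flat into the metal cradle; then take the hand out so that the flaps swing shut behind it. Leave everything else on the stall where it is.

Things in the scene. Friction and masses are not known exactly. Their poses are not given: they have to be found in the camera images.
- case: Light wooden presentation case, a closed box 70 (its x) x 50 (its y) x 36 mm high with a dark seam, a brass disc on the lid and a small brass clasp; 0.15 to 0.3 kg. Origin: centre of its underside, z up. It may travel either end first.
- dock: Plywood hatch dock, fixed to the table. Origin: on the table under the middle of the gate line; the case travels along its +x, z up. Apron: flat, top at z 20 mm, x -130 to 0, y -70 to 70. Two low dark guides (top z 34) narrow from x -34, y +-58 to x -4, y +-35. Gate posts: x 0, y +-37, top z 73. Open above all along: a hand from above can follow the case through.
- apron_spot (a point): Point on the apron's top in the middle, 75 mm before the gate line: a good place to set the case down. Same axes as the dock.
- lane_start (a point): Point on the lane's floor (dock z 20 mm) on the gate line, dock axes. Lane: 70 mm wide between walls (top z 34), floor z 20 to dock x 50, end wall at x 182. In it sits an aluminium cradle whose setting along x is changed by up to 28 mm and not measured: lead-in plate z 19 with flared sides, up to a lip at x 58 to 86, beyond it a pocket.
- pocket_mid (a point): Middle of the range of the pocket's centre: dock x 109, y 0, z 13 mm (true centre within 14 mm of it along x). Pocket: floor z 13 (6 below the lip), 55 wide, 74 long, closed by a rigid red stop (top z 28). Pushed over the lip, the case dips its nose 0.09 rad; at the stop its rear clears the lip and it drops flat. If the hand's friction holds the rear up, ease back.
- flap_left (a joint): Left (dock +y) green sprung flap of the gate, an upright leaf 30 mm long, 4 mm thick, z 23 to 53 mm, on an upright hinge at the dock's x 0, y +31.5 mm. 0 = shut (across the gate), grows to 1.5 rad as it swings towards dock +x; it cannot swing out the other way. Sprung shut: about 0.04 N m when shut to 0.11 N m fully open.
- flap_right (a joint): Right (dock -y) flap, the mirror image, hinge at y -31.5 mm; 0 = shut, grows to 1.5 rad towards dock +x.
- case_dark: Dark wooden presentation case of the same size, to be left alone. Origin: centre of its underside.
- bead_jar: Jar of beads with a black cap, 64 mm across, 95 mm high; bystander. Origin: centre of its underside.
- mug: Blue mug, 80 mm across, 80 mm high; bystander. Origin: centre of its underside.
- hammer: Hammer 240 mm long, lying on the table; bystander. Its x runs from handle to head.
- organiser: White organiser tray 160 x 200 x 50 mm; bystander. Origin: centre of its underside.
Things that resemble listed ones, but are neither listed nor needed, are in the scene too. Of the things that look like the case, the largest one is meant.

How it is judged:
By the outcome, as a careful person would: the job done as asked, in the order asked, and still so for the second after the job is handed in, with the robot touching nothing.
It also fails if it takes over 64 s, if anything falls off the work surface, if the arm or the gripper's body presses on something with over 40 N, if the wrist force passes 120 N, or if a joint passes its speed limit or range.

### The arm

A 6-joint arm with a two-finger parallel gripper is mounted at the origin on the work surface. World frame = base frame: x ahead of the robot, y to its left, z up, the work surface at z = 0. Lengths are in m, angles in rad, forces in N, time in s.
With the tool pointing down it reaches from about 0.425 to 0.95 m from the base axis. Payload 3.5 kg.
Tool frame: the origin (TCP) lies midway between the tips of the shut fingers; the grasp point (between the pads) lies 19 mm behind it; z points along the fingers, y is the line along which they close (so a half turn about z gives the same grasp; the last joint's range is limited). The gripper opens to 85 mm and grips with 20 to 120 N. Pads are 22 mm wide; open, the fingers measure 114 mm over their backs; the gripper's body (76 mm by 85 mm) begins 54 mm behind the grasp point. The pads swing forward as they close: fully open they stand 13 mm farther back than shut.
Start: joints at [-1.316, 0.286, 1.577, -0, 1.279, -0.15], TCP at [0.266, -0.62, 0.231] pointing down, gripper open.
Joint ranges: [-2.77, 2.77], [-0.9, 2.22], [0.21, 2.48], [-1.53, 4.67], [0.24, 2.81], [-2.84, 2.84]. Speed limits (rad/s): [2.79, 2.79, 3.14, 3.14, 3.14, 3.14].

### API

Orientations are given as a unit quaternion [x, y, z, w].
In Python, from plant import get_state, read_camera, ctrl gives the robot as it stands.
- The arm moves only by the shell command python3 -m crank 'ROWS' [FORCE]. ROWS is JSON, a list of rows, each a list of 3 entries, a list of its own where there are three numbers: the shift along the tool's x, y, z in mm, then the turn about the tool's z in degrees, then the closure in counts, from 0 (fully open) to 255 (shut). In form: [[[tx, ty, tz], yaw, claw], ...]. A call has 1 to 10 rows; each row is the pose to reach, as a shift and turn from the pose commanded when the call began, along the tool's axes at that moment; what a row does not reach only later rows make up. A row lasts 1/10 s, in which the tool goes at most 50 mm and 8.59 degrees, less where a joint would pass 70% of its speed; a pose out of reach is approached as far as the arm can. A call with a gripper value outside its range is refused whole. The fingers move at their own pace and stop on an object; FORCE is the grip in N (left out, the last holds). Time passes only in rows, so rows that repeat a pose let the fingers close. It gives the time, the measured TCP pose, the force, the opening and the grip force at its end, in the units of the state.
- get_state(): the state, without advancing time (a new reading comes with each control period).
- read_camera(name): name is "side" or "top"; returns a dict with "frame" (420x560x3 uint8, blue, green, red), "range_z" (420x560 float32, m along the optical axis (not along the pixel's ray), 0 where there is no reading), "vfov" (degrees; the focal length in pixels is half the picture's height over the tangent of half this angle, whatever the lens; pixels are square), "cx", "cy" (the principal point, pixels), "origin" and "orientation" of the camera in the world. Camera axes: x right, y down, z forward; pixel columns grow to the right and rows downward; lengths in m; the calibration is good to about 2 mm. A picture is of the moment at which its call begins.
- ctrl.sign_off(): hands the job in; it is judged then, once.
The state is a dict: "time": time; "qpos": joint angles; "dq": joint speeds; "joint_efforts": joint torques, N m; "eef_pos": TCP position; "tcp_rot": TCP orientation; "contact_force": force on the tool from outside, world axes, zero at the start; "wrist_torque": the same for the moment, N m; "opening": opening from 0.0 (shut) to 1.0 (fully open); "finger_force": force on a finger pad.
Only numpy, scipy, OpenCV 4.12 (cv2) and the standard library are available. Lean on these libraries where they do the work, as an engineer would, in place of code of your own. Each camera call takes 0.05 s, during which the arm holds its last target. There are 200 camera calls.

## Working session

There is one attempt and no reset: what is moved stays moved. The work goes in short steps, Python scripts to look and compute and a shell command to move; the robot and the scene stay as the last step left them, time stands still between calls to the robot, and variables do not carry over. Pictures are saved under pics/ and viewed, at most 10 in all, crops included, and the job is handed in when it is done.

```bash
mkdir -p pics
cat > h.py <<'E'
import numpy as np, cv2, json
from scipy.spatial.transform import Rotation as R
from plant import get_state, read_camera, ctrl
def cloud(c):
    h,w=c["range_z"].shape; f=h/2/np.tan(np.radians(c["vfov"])/2)
    v,u=np.mgrid[:h,:w]; z=c["range_z"]
    p=np.stack([(u-c["cx"])/f*z,(v-c["cy"])/f*z,z],-1)
    return p@R.from_quat(c["orientation"]).as_matrix().T+np.array(c["origin"])
E
ls
python3 - <<'E'
from h import *
for n in("top","side"):
    c=read_camera(n); cv2.imwrite(f"pics/{n}0.png",c["frame"]); np.savez(f"{n}0.npz",P=cloud(c),**{k:v for k,v in c.items()})
    print(n,c["vfov"],c["cx"],c["cy"],c["origin"],c["orientation"])
print(get_state())
E
```

```text
h.py
pics
top 50.422227539318186 280.30533949981617 211.62469228722637 [ 0.461774   -0.0152043   1.18732826] [ 0.70665308 -0.70631254  0.03363888 -0.02514849]
side 42.41585532292457 287.21267453476304 203.62238068978252 [-0.31788288 -1.08376018  1.10427219] [ 0.84145065 -0.31411206  0.14352813 -0.41556478]
{'time': 0.1, 'qpos': array([-1.31599899e+00,  2.87120741e-01,  1.57805865e+00, -2.79935545e-06,
        1.27862217e+00, -1.49971941e-01]), 'dq': array([-0.00025311,  0.00111396, -0.00499212, -0.00047478, -0.00041286,
        0.00048999]), 'joint_efforts': array([ 1.97887326e-03, -4.07292581e+01, -2.93698955e+01, -6.97042697e-05,
        3.39396858e-03, -1.08014598e-05]), 'eef_pos': array([ 0.26570773, -0.61983853,  0.23004121]), 'tcp_rot': array([ 9.79589358e-01,  2.01006145e-01, -5.91988330e-05, -1.10286415e-03]), 'contact_force': array([-0.491953  ,  0.18615143,  0.54061607]), 'wrist_torque': array([-0.02705257,  0.01037647,  0.0130385 ]), 'finger_force': 0.0, 'opening': 1.0018976390868624}
```

View pics/top0.png

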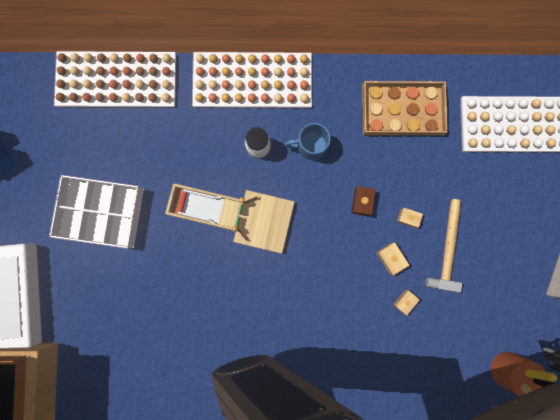

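View pics/side0.png

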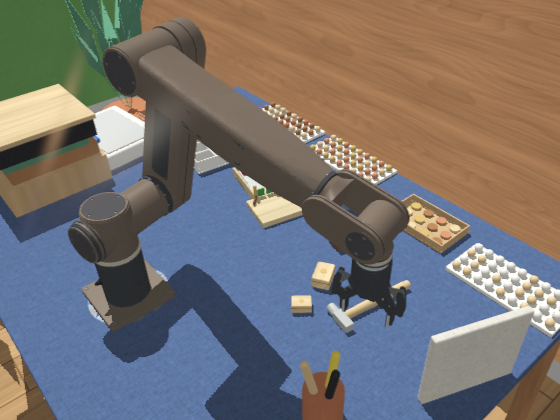

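Top view: the light case, the largest of the three, is at about (393,259), with small ones at (410,217) and (406,303). The dark case is at (365,201). The dock apron is at (265,222), the gate at (240,215) and the red stop at (181,201).

```bash
cat > m.py <<'E'
from h import *
d=np.load("top0.npz");P=d["P"];F=d["frame"]
def rect(u0,u1,v0,v1,z0,z1,lab):
    S=P[v0:v1,u0:u1].reshape(-1,3); S=S[(S[:,2]>z0)&(S[:,2]<z1)]
    r=cv2.minAreaRect((S[:,:2]*1000).astype(np.float32)); b=cv2.boxPoints(r)
    print(lab,len(S),"z",np.median(S[:,2]).round(4),"rect",np.round(r[0],1),np.round(r[1],1),round(r[2],1)); print(b.round(0).tolist())
rect(375,412,240,278,.025,.05,"case")
rect(398,425,205,228,.012,.05,"small1"); rect(392,422,288,318,.012,.05,"small2")
rect(350,380,183,220,.025,.05,"dark")
rect(228,300,185,256,.015,.024,"apron")
rect(160,300,180,256,.009,.1,"dockall")
rect(165,250,180,235,.028,.037,"walls")
rect(225,262,190,245,.06,.08,"posts")
rect(225,262,190,245,.045,.057,"flaps")
hsv=cv2.cvtColor(F,cv2.COLOR_BGR2HSV)
m=((hsv[...,0]<8)|(hsv[...,0]>172))&(hsv[...,1]>170)&(hsv[...,2]>90); m[:, :165]=0;m[:,200:]=0;m[:180]=0;m[230:]=0
print("red",m.sum(),P[m].mean(0),P[m].min(0),P[m].max(0))
print("table z",np.median(P[300:340,150:200,2]))
c=cv2.resize(F[170:270,155:305],None,fx=5,fy=5,interpolation=cv2.INTER_CUBIC); cv2.imwrite("pics/dock0.png",c)
E
python3 m.py
```

```text
case 549 z 0.0367 rect [ 437.4 -321.5] [70.5 50.8] 31.5
[[394.0, -318.0], [421.0, -362.0], [481.0, -325.0], [454.0, -281.0]]
small1 323 z 0.0277 rect [ 544.3 -370.5] [53.7 38.5] 72.3
[[518.0, -390.0], [554.0, -402.0], [571.0, -351.0], [534.0, -339.0]]
small2 341 z 0.0277 rect [ 324.2 -356.6] [40.5 53.3] 49.1
[[291.0, -354.0], [331.0, -389.0], [358.0, -359.0], [317.0, -324.0]]
dark 531 z 0.0367 rect [ 588.6 -247.4] [50.6 70.5] 81.2
[[550.0, -267.0], [620.0, -278.0], [627.0, -228.0], [558.0, -217.0]]
apron 2641 z 0.0203 rect [539.1  33.5] [169.3 140.1] 76.5
[[451.0, -33.0], [587.0, -65.0], [627.0, 100.0], [491.0, 132.0]]
dockall 4780 z 0.0205 rect [580.9 100. ] [318.1 190.5] 76.6
[[451.0, -33.0], [637.0, -77.0], [711.0, 233.0], [525.0, 277.0]]
walls 552 z 0.0333 rect [566.3 160. ] [209.1  92.3] 78.0
[[499.0, 67.0], [590.0, 48.0], [633.0, 253.0], [543.0, 272.0]]
posts 52 z 0.0707 rect [549.9  77.3] [13.5 86.1] 76.7
[[506.0, 81.0], [590.0, 61.0], [593.0, 74.0], [510.0, 94.0]]
flaps 40 z 0.0531 rect [549.9  76.8] [ 5.4 60.8] 75.7
[[520.0, 82.0], [579.0, 67.0], [580.0, 72.0], [521.0, 87.0]]m.py:17: RuntimeWarning: Mean of empty slice.
  print("red",m.sum(),P[m].mean(0),P[m].min(0),P[m].max(0))
  ret = um.true_divide(
Traceback (most recent call last):
  File "m.py", line 17, in <module>
    print("red",m.sum(),P[m].mean(0),P[m].min(0),P[m].max(0))
                                     ~~~~~~~~^^^
ValueError: zero-size array to reduction operation minimum which has no identity
```

```bash
cat >> h.py <<'E'
def togo(x,y,z,ang):
    "mm target TCP, world angle (deg) of tool x -> row entries"
    s=get_state(); r=R.from_quat(s["tcp_rot"]).as_matrix()
    t=r.T@(np.array([x,y,z])-s["eef_pos"]*1000); a=np.degrees(np.arctan2(r[1,0],r[0,0]))
    print("t",s["time"],"tcp",(s["eef_pos"]*1000).round(1),"ang",a.round(2),"shift",t.round(1),"yaw",round((a-ang+180)%360-180,2),"F",s["contact_force"].round(2),"open",round(s["opening"],3),"ff",round(s["finger_force"],1))
D0=np.array([549.6,77.2]);DA=76.6
ex=np.array([np.cos(np.radians(DA)),np.sin(np.radians(DA))]);ey=np.array([-ex[1],ex[0]])
def dock(x,y): return D0+x*ex+y*ey
def todock(P): q=P[...,:2]*1000-D0; return np.stack([q@ex,q@ey,P[...,2]*1000],-1)
E
python3 - <<'E'
from h import *
togo(437.4,-321.5,90,31.6)
d=np.load("top0.npz");Q=todock(d["P"]).reshape(-1,3);C=d["frame"].reshape(-1,3)
for y0 in(-3,3):
    m=(abs(Q[:,1]-y0)<2)&(Q[:,0]>-20)&(Q[:,0]<200);o=np.argsort(Q[m][:,0])
    print([(int(a[0]),int(a[2]),c.tolist()) for a,c in zip(Q[m][o],C[m][o])][::2])
cv2.imwrite("pics/dock0.png",cv2.resize(d["frame"][170:270,155:305],None,fx=5,fy=5,interpolation=cv2.INTER_CUBIC))
E
```

```text
t 0.1 tcp [ 265.7 -619.8  230. ] ang 23.19 shift [ 275.3 -206.3  140.6] yaw -8.41 F [-0.49  0.19  0.54] open 1.002 ff 0.0
[(-19, 21, [140, 185, 214]), (-16, 19, [137, 182, 210]), (-13, 17, [135, 179, 208]), (-11, 23, [87, 111, 128]), (-5, 18, [126, 167, 193]), (-3, 23, [136, 181, 209]), (-1, 42, [66, 91, 76]), (0, 51, [91, 136, 97]), (5, 17, [127, 169, 188]), (7, 22, [138, 182, 210]), (10, 21, [154, 204, 229]), (15, 23, [154, 204, 229]), (18, 17, [153, 201, 228]), (21, 18, [154, 204, 229]), (26, 20, [158, 209, 233]), (29, 20, [158, 209, 233]), (31, 25, [156, 205, 231]), (37, 23, [159, 211, 234]), (40, 20, [162, 215, 236]), (42, 21, [161, 213, 235]), (45, 23, [154, 203, 229]), (51, 18, [203, 219, 226]), (53, 19, [226, 227, 228]), (56, 20, [231, 230, 229]), (61, 19, [231, 230, 229]), (64, 19, [233, 232, 231]), (67, 19, [232, 231, 230]), (73, 21, [232, 231, 230]), (75, 19, [233, 232, 231]), (78, 13, [230, 230, 229]), (82, 10, [231, 230, 230]), (86, 14, [231, 230, 229]), (90, 10, [231, 231, 229]), (92, 13, [232, 231, 230]), (98, 12, [231, 231, 230]), (100, 14, [232, 231, 230]), (103, 13,
[... 1692 characters left out ...]
(104, 10, [230, 229, 228]), (110, 11, [231, 230, 229]), (113, 11, [232, 231, 231]), (116, 11, [232, 231, 230]), (121, 11, [232, 232, 230]), (123, 11, [231, 231, 230]), (126, 12, [233, 232, 231]), (131, 13, [232, 232, 231]), (134, 14, [234, 234, 232]), (137, 13, [234, 233, 232]), (143, 10, [160, 159, 158]), (145, 14, [117, 114, 114]), (148, 14, [109, 107, 108]), (151, 24, [61, 58, 132]), (153, 27, [74, 75, 210]), (156, 28, [77, 85, 210]), (164, 2, [78, 97, 189]), (168, 8, [78, 108, 160]), (172, 5, [63, 80, 113]), (174, 8, [57, 65, 87]), (180, 5, [57, 64, 83]), (182, 9, [66, 78, 93]), (182, 28, [103, 130, 150]), (184, 31, [145, 189, 219]), (187, 30, [153, 195, 222]), (196, 2, [137, 132, 141])]
```

```bash
python3 -m crank '[[[40,-30,10],-1,0],[[80,-60,30],-3,0],[[120,-90,50],-5,0],[[160,-120,70],-7,0],[[200,-150,90],-8.4,0],[[240,-180,110],-8.4,0],[[275,-206,130],-8.4,0],[[275,-206,140],-8.4,0],[[275,-206,140],-8.4,0],[[275,-206,140],-8.4,0]]' 40; python3 -c "
from h import *
togo(437.4,-321.5,6,31.6)"
```

```text
time: 1.1
eef_pos: [0.4374, -0.3227, 0.0911]
tcp_rot: [0.962, 0.273, -0.0, -0.0]
contact_force: [-0.0, -0.2, -0.1]
opening: 0.999
finger_force: 0.0
t 1.1 tcp [ 437.4 -322.7   91.1] ang 31.65 shift [ 0.7 -1.  85.1] yaw 0.05 F [-0.01 -0.21 -0.08] open 0.999 ff 0.0
```

View pics/dock0.png

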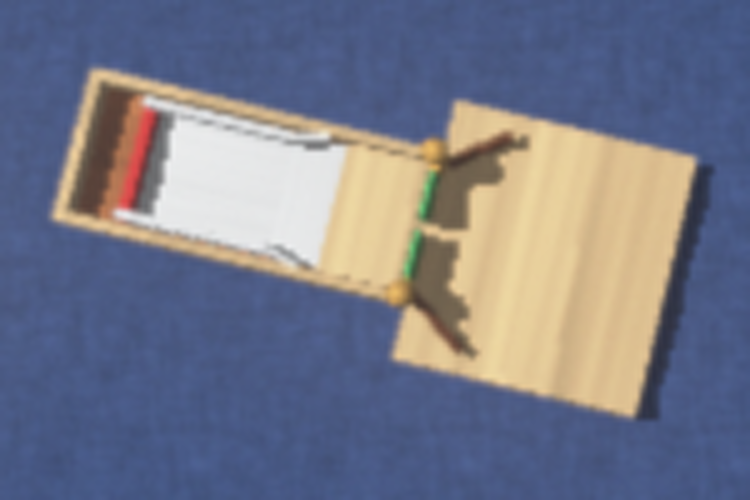

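Crop: gate posts at (432,150) and (400,290), green flaps between them, lip edge around (285,210), red stop at (140,160). That puts the stop face near dock x 150. Next I descend and grip.

```bash
python3 -m crank '[[[0.5,-1,25],0,0],[[0.5,-1,50],0,0],[[0.5,-1,70],0,0],[[0.5,-1,80],0,0],[[0.5,-1,83],0,0],[[0.5,-1,83],0,60],[[0.5,-1,83],0,120],[[0.5,-1,83],0,140],[[0.5,-1,83],0,140],[[0.5,-1,83],0,140]]' 40; python3 -m crank '[[[0,0,0],0,160],[[0,0,0],0,160],[[0,0,0],0,160],[[0,0,0],0,160],[[0,0,-3],0,160],[[0,0,-15],0,160],[[0,0,-40],0,160],[[0,0,-65],0,160],[[0,0,-90],0,160],[[0,0,-90],0,160]]' 40;  python3 -c "
from h import *
togo(*dock(-75,0),130,76.6)"
```

```text
time: 2.1
eef_pos: [0.4382, -0.3226, 0.0098]
tcp_rot: [0.962, 0.272, 0.0, 0.001]
contact_force: [-1.3, -0.6, 5.2]
opening: 0.572
finger_force: 44.4
time: 3.1
eef_pos: [0.4394, -0.3235, 0.1025]
tcp_rot: [0.962, 0.272, 0.002, 0.004]
contact_force: [0.3, -0.4, -1.6]
opening: 0.577
finger_force: 43.6
t 3.1 tcp [ 439.4 -323.5  102.5] ang 31.61 shift [ 250.9 -230.2  -28.9] yaw -44.99 F [ 0.34 -0.45 -1.62] open 0.577 ff 43.6
```

```bash
python3 -m crank '[[[20,-18,-10],-3,160],[[55,-50,-20],-8,160],[[90,-83,-20],-14,160],[[125,-115,-20],-21,160],[[160,-147,-20],-28,160],[[195,-179,-20],-35,160],[[225,-206,-20],-41,160],[[243,-222,-20],-44,160],[[251,-230,-20],-45,160],[[251,-230,-20],-45,160]]'; python3 -m crank '[[[0,0,0],0,160],[[0,0,0],0,160]]'
python3 - <<'E'
from h import *
togo(*dock(-75,0),28,76.6)
c=read_camera("side");P=cloud(c);cv2.imwrite("pics/carry.png",c["frame"][100:300,180:400].repeat(3,0).repeat(3,1))
c=read_camera("top");Q=todock(cloud(c));
togo(*dock(-75,0),28,76.6)
E
```

```text
time: 4.1
eef_pos: [0.53, 0.0068, 0.1172]
tcp_rot: [0.784, 0.62, -0.001, -0.001]
contact_force: [-0.4, -0.5, -2.4]
opening: 0.579
finger_force: 43.5
time: 4.3
eef_pos: [0.5303, 0.0045, 0.118]
tcp_rot: [0.785, 0.619, -0.0, -0.0]
contact_force: [-0.1, 0.5, -1.6]
opening: 0.575
finger_force: 43.5
t 4.3 tcp [530.3   4.5 118. ] ang 76.47 shift [ 0.2  1.9 90. ] yaw -0.13 F [-0.12  0.51 -1.6 ] open 0.575 ff 43.5
t 4.4 tcp [530.5   4.6 118.2] ang 76.47 shift [ 0.1  1.7 90.2] yaw -0.13 F [ 0.03 -0.2  -2.21] open 0.575 ff 43.5
```

View pics/carry.png

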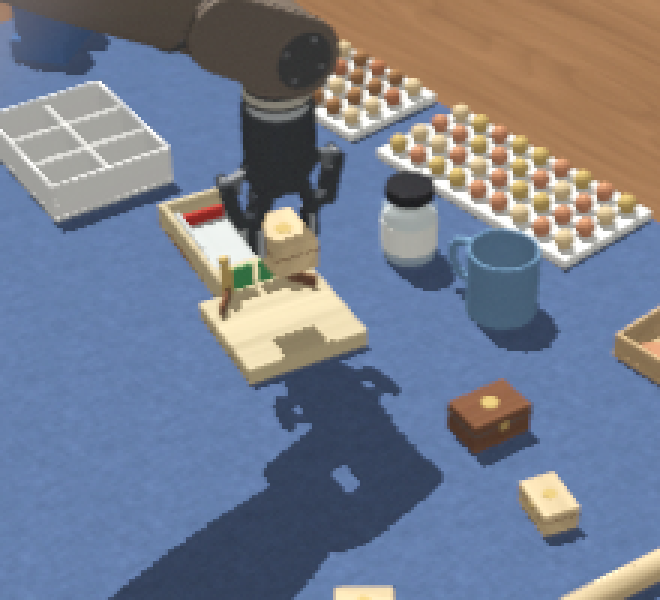

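The case is held over the apron, at about (290,240) in the crop, and may be pitched in the grip. I'll check the lid's tilt.

Run:
```python
from h import *
c=read_camera("side");P=cloud(c);F=c["frame"];Q=todock(P)
m=(abs(Q[...,0]+75)<60)&(abs(Q[...,1])<35)&(Q[...,2]>85)&(Q[...,2]<165)&(F[...,2]>140)&(F[...,2].astype(int)-F[...,0]>25)
q=Q[m];print(len(q),q.min(0),q.max(0))
hsv=cv2.cvtColor(F,cv2.COLOR_BGR2HSV)
# RANSAC planes
rng=np.random.default_rng(0);best=None
for k in range(2):
    best=(0,)
    for i in range(500):
        a,b,cc=q[rng.choice(len(q),3,False)];n=np.cross(b-a,cc-a);l=np.linalg.norm(n)
        if l<50: continue
        n/=l;s=abs((q-a)@n)<2
        if s.sum()>best[0]: best=(s.sum(),s)
    s=best[1];ctr=q[s].mean(0);n=np.linalg.svd(q[s]-ctr)[2][2];print(s.sum(),ctr.round(1),n.round(3),q[s].min(0).round(),q[s].max(0).round());q=q[~s]
```

```text
301 [-115.46541028  -21.27437255  105.2073945 ] [-39.21787447  31.30406896 160.61545438]
117 [-79.9   0.  143.6] [ 0.001 -0.067  0.998] [-115.  -21.  141.] [-39.  29. 147.]
59 [-107.9    1.9  126.1] [ 0.995 -0.015  0.095] [-111.  -19.  105.] [-104.   30.  147.]
```

```bash
python3 -m crank '[[[0,1.7,15],0,160],[[0,1.7,35],0,160],[[0,1.7,55],0,160],[[0,1.7,70],0,160],[[0,1.7,80],0,160],[[0,1.7,83],0,160],[[0,1.7,84],0,160],[[0,1.7,85],0,160],[[0,1.7,86],0,160],[[0,1.7,86],0,160]]'; python3 -m crank '[[[0,0,0.5],0,160],[[0,0,1],0,160],[[0,0,1],0,160]]'
```

```text
time: 5.45
eef_pos: [0.5328, 0.0053, 0.0329]
tcp_rot: [0.785, 0.62, 0.0, 0.0]
contact_force: [0.4, 0.1, -2.3]
opening: 0.577
finger_force: 43.5
time: 5.75
eef_pos: [0.5324, 0.0054, 0.0314]
tcp_rot: [0.785, 0.62, 0.0, 0.0]
contact_force: [-1.1, 0.8, -1.9]
opening: 0.579
finger_force: 43.5
```

```bash
python3 -m crank '[[[0,0,0.5],0,160],[[0,0,1],0,160],[[0,0,1],0,160]]';  python3 -m crank '[[[0,0,0.5],0,160],[[0,0,1],0,160],[[0,0,1],0,160]]'
```

```text
time: 6.05
eef_pos: [0.5323, 0.0054, 0.0302]
tcp_rot: [0.785, 0.62, -0.0, -0.0]
contact_force: [-0.2, -0.3, -2.3]
opening: 0.578
finger_force: 43.5
time: 6.35
eef_pos: [0.5324, 0.0053, 0.0298]
tcp_rot: [0.785, 0.62, -0.0, -0.0]
contact_force: [-1.5, 0.3, 3.3]
opening: 0.578
finger_force: 44.0
```

```bash
python3 -m crank '[[[0,0,0],0,110],[[0,0,0],0,80],[[0,0,0],0,60],[[0,0,0],0,60],[[0,0,-20],0,60],[[0,0,-45],0,60],[[0,0,-60],0,60],[[-20,0,-70],0,150],[[-45,0,-70],0,255],[[-70,0,-70],0,255]]'; python3 -m crank '[[[-10,0,0],0,255],[[-10,0,0],0,255],[[-10,0,0],0,255],[[-10,0,0],0,255]]'
python3 - <<'E'
from h import *
togo(*dock(-140,0),34,76.6)
c=read_camera("side");P=cloud(c);F=c["frame"];Q=todock(P)
cv2.imwrite("pics/rel.png",F[100:300,180:400].repeat(3,0).repeat(3,1))
t=todock(get_state()["eef_pos"]);print("tcp dock",t)
for z in range(0,90,6):
    m=(abs(Q[...,0]-t[0])<60)&(abs(Q[...,1])<80)&(abs(Q[...,2]-t[2]-z)<3)&(F.max(-1)<110)
    q=Q[m]
    if len(q): print(z,len(q),"x",(q[:,0]-t[0]).min().round(),(q[:,0]-t[0]).max().round(),"y",q[:,1].min().round(),q[:,1].max().round())
c=read_camera("top");Q=todock(cloud(c));F=c["frame"];np.savez("rel.npz",Q=Q,F=F)
m=(Q[...,2]>50)&(Q[...,2]<62)&(abs(Q[...,0]+75)<45)&(abs(Q[...,1])<40)&(F[...,2]>120);q=Q[m]
print(len(q),q.min(0),q.max(0),cv2.minAreaRect(q[:,:2].astype(np.float32)))
E
```

```text
time: 7.35
eef_pos: [0.5164, -0.0634, 0.1]
tcp_rot: [0.785, 0.62, 0.0, 0.001]
contact_force: [0.1, 1.2, 0.2]
opening: 0.257
finger_force: 0.0
time: 7.75
eef_pos: [0.5139, -0.0716, 0.0991]
tcp_rot: [0.785, 0.62, 0.0, -0.0]
contact_force: [0.5, -0.6, 0.8]
opening: 0.0
finger_force: 0.0
t 7.75 tcp [513.9 -71.6  99.1] ang 76.64 shift [13.   0.3 65.1] yaw 0.04 F [ 0.54 -0.65  0.82] open 0.0 ff 0.0
tcp dock [-153.04906169    0.21035706   99.19461707]
0 1 x -8.0 -8.0 y -1.0 -1.0
6 3 x -7.0 -5.0 y -10.0 8.0
12 9 x -12.0 2.0 y -12.0 13.0
18 10 x -11.0 2.0 y -10.0 14.0
24 13 x -13.0 4.0 y -11.0 14.0
30 10 x -13.0 6.0 y -10.0 15.0
36 10 x -16.0 -3.0 y -9.0 14.0
42 10 x -18.0 -6.0 y -20.0 17.0
48 34 x -19.0 7.0 y -26.0 29.0
54 48 x -16.0 14.0 y -35.0 34.0
60 37 x -17.0 9.0 y -39.0 39.0
66 39 x -19.0 6.0 y -45.0 46.0
72 46 x -21.0 9.0 y -54.0 52.0
78 46 x -22.0 -0.0 y -53.0 55.0
84 52 x -22.0 7.0 y -59.0 61.0
374 [-90.48204538 -26.37214765  50.79813686] [-40.74195858  23.65683855  61.77898602] ((-65.3668212890625, -1.2526473999023438), (49.6986083984375, 49.501487731933594), 88.86277770996094)
```

View pics/rel.png

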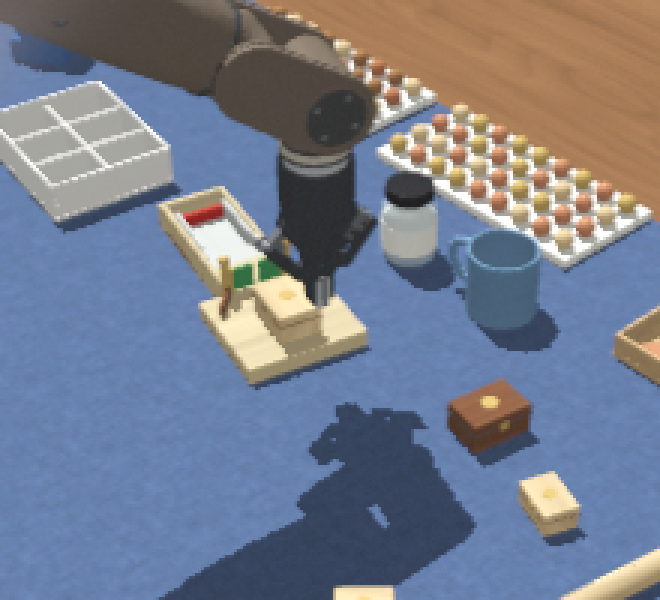

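The case sits released on the apron, square to the dock, with its front end toward the flaps at crop (285,300). The shut fingers are narrow enough to pass between the posts. I'll lower the hand behind the case.

```bash
python3 -m crank '[[[3,0.8,15],0,255],[[8,0.8,35],0,255],[[13,0.8,50],0,255],[[13,0.8,62],0,255],[[13,0.8,65],0,255],[[13,0.8,65],0,255],[[16,0.8,65],0,255],[[19,0.8,65],0,255],[[22,0.8,65],0,255],[[25,0.8,65],0,255]]'; python3 -m crank '[[[2,0,0],0,255],[[4,0,0],0,255],[[6,0,0],0,255],[[8,0,0],0,255],[[10,0,0],0,255],[[12,0,0],0,255],[[14,0,0],0,255],[[16,0,0],0,255],[[18,0,0],0,255],[[20,0,0],0,255]]';  python3 -c "
from h import *
togo(*dock(60,-.5),34,76.6);s=get_state();print(todock(s['eef_pos']),s['contact_force'][:2]@ex)"
```

```text
time: 8.85
eef_pos: [0.5208, -0.0482, 0.0349]
tcp_rot: [0.785, 0.62, 0.0, 0.0]
contact_force: [0.1, 0.5, -0.7]
opening: -0.003
finger_force: 0.0
time: 9.85
eef_pos: [0.525, -0.0287, 0.0343]
tcp_rot: [0.785, 0.62, -0.0, -0.0]
contact_force: [-0.3, -0.3, 0.3]
opening: 0.001
finger_force: 0.5
t 9.85 tcp [525.  -28.7  34.3] ang 76.59 shift [168.7  -0.2   0.3] yaw -0.01 F [-0.33 -0.29  0.32] open 0.001 ff 0.5
[-108.74972725   -0.65888958   34.30971167] -0.35760008955061456
```

```bash
cat >> h.py <<'E'
def st():
    s=get_state();t=todock(s['eef_pos']);print("dock",t.round(1),"Fx",round(-s['contact_force'][:2]@ex,2),"Fy",round(s['contact_force'][:2]@ey,2),"Fz",round(s['contact_force'][2],2),"t",s["time"])
E
python3 -m crank '[[[3,0,0],0,255],[[6,0,0],0,255],[[9,0,0],0,255],[[12,0,0],0,255],[[15,0,0],0,255],[[18,0,0],0,255],[[21,0,0],0,255],[[24,0,0],0,255],[[27,0,0],0,255],[[30,0,0],0,255]]'>/dev/null; python3 -c "from h import *;st()"; python3 -m crank '[[[2,0,0],0,255],[[4,0,0],0,255],[[6,0,0],0,255],[[8,0,0],0,255],[[10,0,0],0,255],[[12,0,0],0,255],[[14,0,0],0,255],[[16,0,0],0,255],[[18,0,0],0,255],[[20,0,0],0,255]]'>/dev/null
python3 - <<'E'
from h import *
st()
c=read_camera("top");Q=todock(cloud(c));F=c["frame"]
cv2.imwrite("pics/push1.png",cv2.resize(F[170:270,155:305],None,fx=5,fy=5,interpolation=cv2.INTER_CUBIC))
E
```

```text
dock [-80.1  -0.7  34.4] Fx 12.1 Fy 0.83 Fz 1.33 t 10.85
dock [-62.4  -1.5  34.8] Fx 11.47 Fy -0.11 Fz 1.82 t 11.85
```

View pics/push1.png

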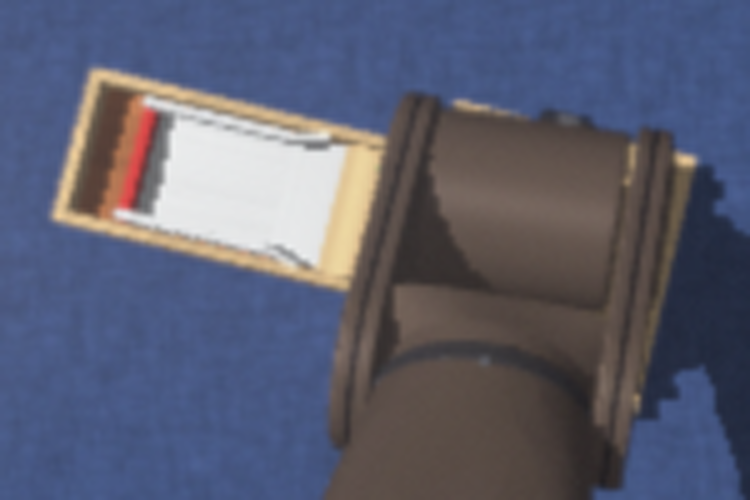

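The arm hides the gate from the top camera. The 12 N matches the flaps, since the case corners bear near their hinges. I'll push on and check with the side camera.

```bash
python3 -m crank '[[[2,0.5,0],0,255],[[4,1,0],0,255],[[6,1,0],0,255],[[8,1,0],0,255],[[10,1,0],0,255],[[12,1,0],0,255],[[14,1,0],0,255],[[16,1,0],0,255],[[18,1,0],0,255],[[20,1,0],0,255]]'>/dev/null
python3 - <<'E'
from h import *
st()
c=read_camera("side");Q=todock(cloud(c));F=c["frame"]
cv2.imwrite("pics/push2.png",cv2.resize(F[140:240,220:330],None,fx=6,fy=6,interpolation=cv2.INTER_CUBIC))
E
```

```text
dock [-40.   -1.6  34.3] Fx 5.98 Fy 1.3 Fz 0.59 t 12.9
```

View pics/push2.png

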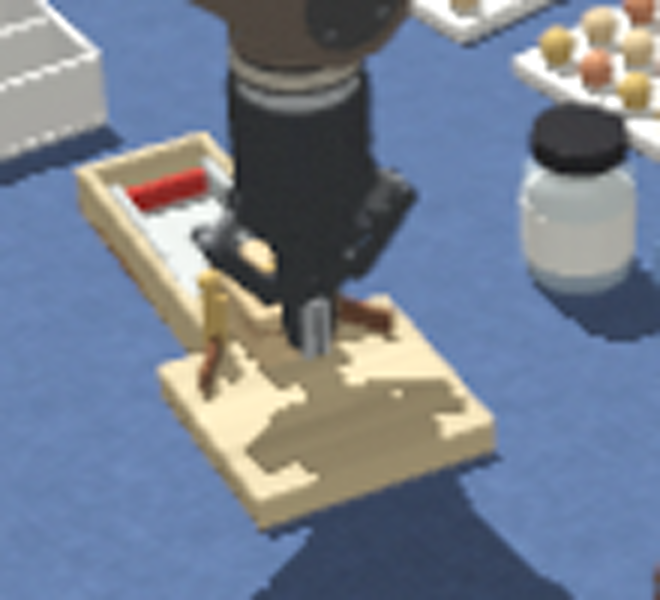

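Side view: the case is passing between the posts (210,300) with the fingers at (315,330), all sitting flat. Pushing on.

```bash
for i in 1; do python3 -m crank '[[[2,-0.5,0],0,255],[[4,-1,0],0,255],[[6,-1,0],0,255],[[8,-1,0],0,255],[[10,-1,0],0,255],[[12,-1,0],0,255],[[14,-1,0],0,255],[[16,-1,0],0,255],[[18,-1,0],0,255],[[20,-1,0],0,255]]'>/dev/null; done; python3 -c "from h import *;st()"; python3 -m crank '[[[2,0,0],0,255],[[4,0,0],0,255],[[6,0,0],0,255],[[8,0,0],0,255],[[10,0,0],0,255],[[12,0,0],0,255],[[14,0,0],0,255],[[16,0,0],0,255],[[18,0,0],0,255],[[20,0,0],0,255]]'>/dev/null; python3 -c "from h import *;st()"
```

```text
dock [-19.9  -0.7  34.4] Fx 5.43 Fy 0.34 Fz 1.14 t 13.95
dock [ 0.  -0.8 34.5] Fx 5.97 Fy 0.28 Fz 2.18 t 14.95
```

```bash
python3 -m crank '[[[2,0,0],0,255],[[4,0,0],0,255],[[6,0,0],0,255],[[8,0,0],0,255],[[10,0,0],0,255],[[12,0,0],0,255],[[14,0,0],0,255],[[16,0,0],0,255],[[18,0,0],0,255],[[20,0,0],0,255]]'>/dev/null; python3 -c "from h import *;st()"; python3 -m crank '[[[2,0,0],0,255],[[4,0,0],0,255],[[6,0,0],0,255],[[8,0,0],0,255],[[10,0,0],0,255],[[12,0,0],0,255],[[14,0,0],0,255],[[16,0,0],0,255],[[18,0,0],0,255],[[20,0,0],0,255]]'>/dev/null; python3 -c "from h import *;st()"
```

```text
dock [19.8 -1.2 35. ] Fx 7.41 Fy 0.23 Fz 5.26 t 15.95
dock [41.6 -1.  34.6] Fx 0.41 Fy -1.11 Fz 0.02 t 16.95
```

```bash
python3 -m crank '[[[2,0,0],0,255],[[4,0,0],0,255],[[6,0,0],0,255],[[8,0,0],0,255],[[10,0,0],0,255],[[11,0,0],0,255],[[12,0,0],0,255],[[13,0,0],0,255],[[14,0,0],0,255],[[15,0,0],0,255]]'>/dev/null; python3 -c "from h import *;st()"; python3 -m crank '[[[1,0,0],0,255],[[2,0,0],0,255],[[3,0,0],0,255],[[4,0,0],0,255]]'>/dev/null; python3 -c "from h import *;st()"
```

```text
dock [56.2 -0.7 34.3] Fx -0.03 Fy -0.19 Fz -0.74 t 17.95
dock [60.2 -0.7 34.3] Fx 0.89 Fy 0.74 Fz -0.94 t 18.35
```

Run:
```python
from h import *
c=read_camera("side");F=c["frame"]
cv2.imwrite("pics/push3.png",cv2.resize(F[130:230,220:330],None,fx=6,fy=6,interpolation=cv2.INTER_CUBIC))
```

```text
(no output)
```

View pics/push3.png

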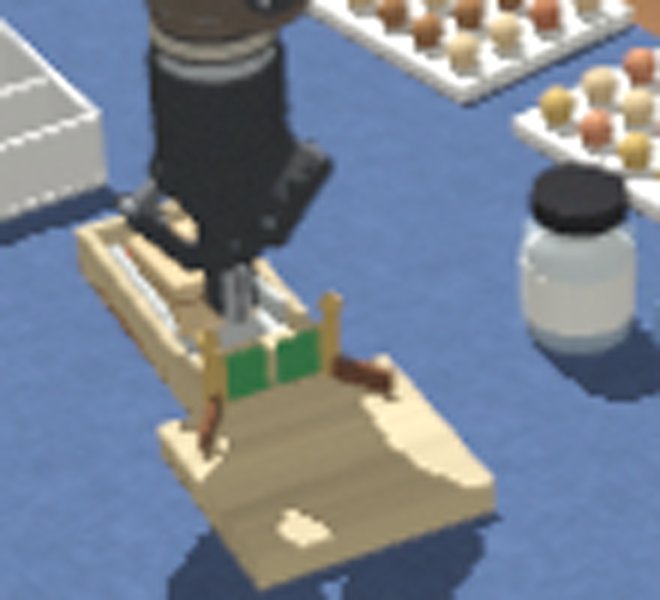

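The flaps are shut behind the fingers, at (248,370) and (298,355), and the case is nearly home. I'll move in small steps and stop once the force rises.

```bash
cat > chk.py <<'E'
from h import *
import sys
st(); s=get_state(); sys.exit(-s['contact_force'][:2]@ex>6)
E
python3 -m crank '[[[1,0,0],0,255],[[2,0,0],0,255],[[3,0,0],0,255],[[4,0,0],0,255]]'>/dev/null; python3 chk.py &&
python3 -m crank '[[[0.5,0,0],0,255],[[1,0,0],0,255]]'>/dev/null && python3 chk.py &&
python3 -m crank '[[[0.5,0,0],0,255],[[1,0,0],0,255]]'>/dev/null && python3 chk.py &&
python3 -m crank '[[[0.5,0,0],0,255],[[1,0,0],0,255]]'>/dev/null && python3 chk.py &&
python3 -m crank '[[[0.5,0,0],0,255],[[1,0,0],0,255]]'>/dev/null && python3 chk.py &&
python3 -m crank '[[[0.5,0,0],0,255],[[1,0,0],0,255]]'>/dev/null && python3 chk.py &&
python3 -m crank '[[[0.5,0,0],0,255],[[1,0,0],0,255]]'>/dev/null && python3 chk.py
```

```text
dock [64.2 -0.7 34.3] Fx 1.92 Fy 0.02 Fz -0.3 t 18.8False
```

```bash
sed -i 's/sys.exit(\(.*\))$/sys.exit(int(\1))/' chk.py
python3 -m crank '[[[0.5,0,0],0,255],[[1,0,0],0,255]]'>/dev/null && python3 chk.py &&
python3 -m crank '[[[0.5,0,0],0,255],[[1,0,0],0,255]]'>/dev/null && python3 chk.py &&
python3 -m crank '[[[0.5,0,0],0,255],[[1,0,0],0,255]]'>/dev/null && python3 chk.py &&
python3 -m crank '[[[0.5,0,0],0,255],[[1,0,0],0,255]]'>/dev/null && python3 chk.py &&
python3 -m crank '[[[0.5,0,0],0,255],[[1,0,0],0,255]]'>/dev/null && python3 chk.py &&
python3 -m crank '[[[0.5,0,0],0,255],[[1,0,0],0,255]]'>/dev/null && python3 chk.py
```

```text
dock [65.2 -0.7 34.3] Fx 0.73 Fy -0.27 Fz -0.17 t 19.0
dock [66.1 -0.7 34.3] Fx 0.3 Fy -0.25 Fz -0.77 t 19.2
dock [67.2 -0.7 34.3] Fx 0.23 Fy 0.2 Fz -0.17 t 19.4
dock [68.2 -0.7 34.3] Fx 1.2 Fy -0.08 Fz -0.72 t 19.6
dock [69.2 -0.7 34.4] Fx 1.2 Fy 0.58 Fz 0.1 t 19.8
dock [70.2 -0.7 34.3] Fx -0.2 Fy 0.87 Fz -0.29 t 20.0
```

```bash
python3 -m crank '[[[0.5,0,0],0,255],[[1,0,0],0,255]]'>/dev/null && python3 chk.py &&
python3 -m crank '[[[0.5,0,0],0,255],[[0.5,0,0],0,255]]'>/dev/null && python3 chk.py &&
python3 -m crank '[[[0.5,0,0],0,255],[[0.5,0,0],0,255]]'>/dev/null && python3 chk.py &&
python3 -m crank '[[[0.5,0,0],0,255],[[0.5,0,0],0,255]]'>/dev/null && python3 chk.py &&
python3 -m crank '[[[0.5,0,0],0,255],[[0.5,0,0],0,255]]'>/dev/null && python3 chk.py &&
python3 -m crank '[[[0.5,0,0],0,255],[[0.5,0,0],0,255]]'>/dev/null && python3 chk.py &&
python3 -m crank '[[[0.5,0,0],0,255],[[0.5,0,0],0,255]]'>/dev/null && python3 chk.py
```

```text
dock [71.1 -0.7 34.4] Fx 0.58 Fy -0.61 Fz -0.5 t 20.2
dock [71.7 -0.7 34.3] Fx -0.19 Fy 0.05 Fz 0.18 t 20.4
dock [72.1 -0.7 34.4] Fx 1.95 Fy 0.68 Fz -0.65 t 20.6
dock [72.1 -0.6 34.4] Fx 3.85 Fy -0.24 Fz 0.69 t 20.8
dock [72.2 -0.6 34.4] Fx 4.7 Fy 0.55 Fz 1.7 t 21.0
dock [72.2 -0.5 34.4] Fx 7.46 Fy 1.81 Fz 3.01 t 21.2
```

```bash
python3 -m crank '[[[0.5,0,0],0,255],[[0.5,0,0],0,255]]'>/dev/null ; python3 chk.py 
python3 -m crank '[[[0.5,0,0],0,255],[[0.5,0,0],0,255],[[0.5,0,0],0,255]]'>/dev/null; python3 chk.py
```

```text
dock [72.2 -0.5 34.3] Fx 8.98 Fy 1.03 Fz 2.99 t 21.4
dock [72.3 -0.5 34.4] Fx 10.02 Fy 1.48 Fz 3.92 t 21.7
```

```bash
python3 -m crank '[[[0.5,0,0],0,255],[[0.5,0,0],0,255],[[0.5,0,0],0,255]]'>/dev/null; python3 chk.py 
python3 -m crank '[[[-1.5,0,0],0,255],[[-3,0,0],0,255],[[-6,0,0],0,255],[[-9,0,0],0,255],[[-12,0,0],0,255],[[-12,0,0],0,255]]'>/dev/null
python3 - <<'E'
from h import *
st()
for n in("side","top"):
    c=read_camera(n);F=c["frame"];Q=todock(cloud(c))
    m=(Q[...,2]>42)&(Q[...,2]<62)&(Q[...,0]>70)&(Q[...,0]<160)&(abs(Q[...,1])<32)&(F[...,2]>130);q=Q[m]
    if len(q)>20: A=np.c_[q[:,:2],np.ones(len(q))];print(n,len(q),q.min(0).round(1),q.max(0).round(1),"z",np.median(q[:,2]),"slopes",np.linalg.lstsq(A,q[:,2],rcond=None)[0].round(3))
    if n=="side":cv2.imwrite("pics/seat.png",cv2.resize(F[130:230,220:330],None,fx=6,fy=6,interpolation=cv2.INTER_CUBIC))
E
```

```text
dock [72.3 -0.4 34.4] Fx 11.3 Fy 0.69 Fz 4.31 t 22.0
dock [63.  -0.7 34.3] Fx -0.37 Fy -0.66 Fz -0.18 t 22.6
side 71 [ 76.5 -12.3  42. ] [156.9  31.2  54.6] z 47.55867407065484 slopes [-3.7000e-02 -1.8000e-02  5.1955e+01]
```

View pics/seat.png

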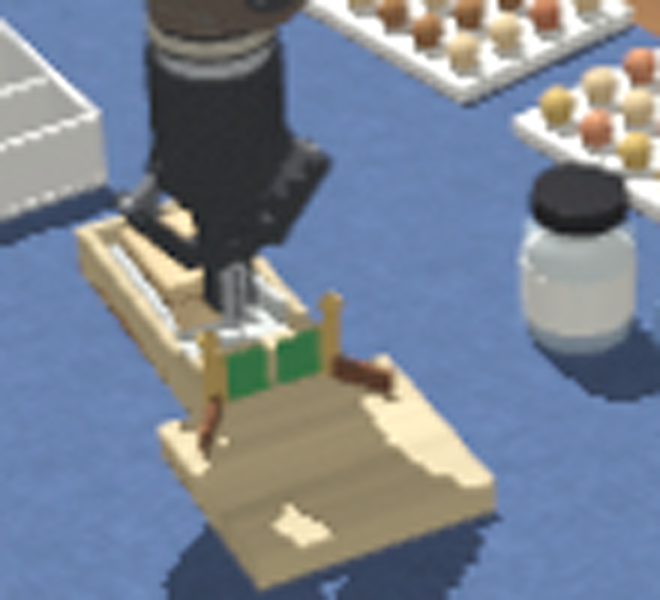

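The hand has eased back and the flaps are shut. I'll lift straight out, retreat and check from above.

```bash
python3 -m crank '[[[0,0,-8],0,255],[[0,0,-25],0,255],[[0,0,-50],0,255],[[0,0,-80],0,255],[[0,0,-110],0,255],[[-30,0,-120],0,255],[[-70,0,-120],0,255],[[-115,0,-120],0,255],[[-160,0,-120],0,255],[[-200,0,-120],0,255]]'; python3 -m crank '[[[-40,0,0],0,255],[[-80,0,0],0,255],[[-80,0,0],0,255],[[-80,0,0],0,255],[[-80,0,0],0,255]]'>/dev/null
python3 - <<'E'
from h import *
st()
for n in("top","side"):
    c=read_camera(n);F=c["frame"];Q=todock(cloud(c))
    m=(Q[...,2]>40)&(Q[...,2]<62)&(Q[...,0]>65)&(Q[...,0]<170)&(abs(Q[...,1])<32);q=Q[m]
    A=np.c_[q[:,:2],np.ones(len(q))];print(n,len(q),q.min(0).round(1),q.max(0).round(1),"z",np.median(q[:,2]),"slopes",np.linalg.lstsq(A,q[:,2],rcond=None)[0].round(3))
    if n=="top":
        m=(Q[...,2]>45)&(Q[...,2]<58)&(abs(Q[...,0])<32)&(abs(Q[...,1])<32);print("flaps x",Q[m][:,0].min(),Q[m][:,0].max())
        cv2.imwrite("pics/end.png",F)
E
```

```text
time: 23.7
eef_pos: [0.5181, -0.0577, 0.1552]
tcp_rot: [0.785, 0.62, 0.0, 0.001]
contact_force: [-0.1, 0.2, 0.7]
opening: 0.003
finger_force: 0.0
dock [-216.1   -0.7  154.6] Fx 0.15 Fy 0.11 Fz 0.15 t 24.2
top 539 [ 80.5 -23.3  41.2] [151.2  27.7  54.2] z 49.01339247948244 slopes [7.0000e-03 3.0000e-03 4.8039e+01]
flaps x -3.133619331280368 2.3557160858386936
side 197 [ 74.7 -30.7  40. ] [155.3  31.7  55. ] z 47.59923564301394 slopes [ 1.4000e-02 -1.2000e-02  4.5757e+01]
```

View pics/end.png

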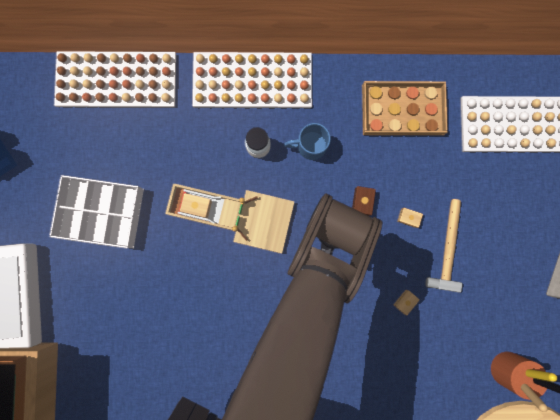

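The case lies flat in the cradle at (195,205), lid at z 49 and slope about 0, against the stop. The flaps are shut at (240,215), and nothing else has moved.

```bash
python3 -c "
from plant import ctrl
print(ctrl.sign_off())"
```

```text
the job is handed in; nothing more can be done
None
```

The light case is flat in the cradle against the red stop (pressed at about 11 N), the flaps are shut behind it, the other things on the stall look unmoved, and the job was handed in at about 24 s of the 64 s.

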